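Stand a fallen sample bottle up against the bench guard

ROBOT

A 6-joint arm with a two-finger parallel gripper is mounted at the origin on a cart in front of the work surface, level with it; the furniture and walls round the work are solid. World frame = base frame: x ahead of the robot, y to its left, z up, the work surface at z = 0. Lengths are in m, angles in rad, forces in N, time in s.
With the tool pointing down it reaches from about 0.375 to 0.975 m from the base axis. Payload 3.8 kg.
Tool frame: the origin (TCP) lies between the finger pads, 19 mm behind the fingertips; this is the grasp point; z points along the fingers, y is the line along which they close (so a half turn about z gives the same grasp; the last joint's range is limited). The gripper opens to 88 mm and grips with 3 to 60 N. Pads are 18 mm wide; open, the fingers measure 123 mm over their backs; the gripper's body (75 mm by 187 mm) begins 45 mm behind the grasp point.
Start: joints at [1.085, 0.264, 1.604, -0, 1.274, -0.037], TCP at [0.293, 0.608, 0.257] pointing down, gripper open.
Joint ranges: [-2.63, 2.63], [-0.94, 2.18], [0.31, 2.57], [-1.31, 4.45], [0, 2.66], [-2.55, 2.55]. Speed limits (rad/s): [2.57, 2.57, 3.14, 3.14, 3.14, 3.14].

INTERFACE

Orientations are given as a rotation vector (axis times angle).
In Python, from cell import r gives the robot as it stands.
- The arm moves only by the tool servo_tool, never from a script. Its argument "motion" is a list of rows, each a list of 6 numbers: the shift along the tool's x, y, z in mm, then the turn, a rotation vector about the tool's x, y, z in rad. A call has exactly 10 rows; each row shifts and turns the commanded pose from where the row before left it, along the tool's axes as they then stand; what a row does not reach is not made up. A row lasts 1/8 s, in which the tool goes at most 62.5 mm and 10.7 degrees, less where a joint would pass 70% of its speed; a pose out of reach is approached as far as the arm can. A call is refused whole if a number of a shift passes 62.5 or a number of a turn 0.188, either way. A call with a gripper value outside its range is refused whole. "claw" is the closure, from 0 (fully open) to 1 (shut), set as the call begins (left out, the last holds). The fingers move at their own pace and stop on an object; "newtons" is the grip in N (left out, the last holds). Time passes only in rows, so rows that do not move let the fingers close, or fill a call up. It gives the time, the measured TCP pose, the force, the opening and the grip force at its end, in the units of the state.
- r.state(): the state, without advancing time (a new reading comes with each control period).
- r.read_camera(name): name is "scene" or "top" or "wrist"; returns a dict with "frame" (384x512x3 uint8, red, green, blue), "fov_y" (degrees; the focal length in pixels is half the picture's height over the tangent of half this angle, whatever the lens; pixels are square), "cx", "cy" (the principal point, pixels), "position" and "orientation" of the camera in the world; the wrist camera has in their place "T_tool_cam" (4x4, takes a point from camera to tool coordinates, whose origin is the TCP and whose axes are the flange's). Camera axes: x right, y down, z forward; pixel columns grow to the right and rows downward; lengths in m; the calibration is good to about 2 mm. A picture is of the moment at which its call begins: read the wrist's pose just before it. There is no depth.
- r.close_job(): hands the job in; it is judged then, once.
The state is a dict: "clock": time; "q": joint angles; "qvel": joint speeds; "joint_efforts": joint torques, N m; "tcp_pos": TCP position; "orientation": TCP orientation; "contact_force": force on the tool from outside, world axes, zero at the start; "torque": the same for the moment, N m; "width": opening from 0.0 (shut) to 1.0 (fully open); "grasp_force": force on a finger pad.
Only numpy, scipy, OpenCV 4.12 (cv2) and the standard library are available. Lean on these libraries where they do the work, as an engineer would, in place of code of your own. Each camera call takes 0.05 s, during which the arm holds its last target. There are 200 camera calls.

TASK

The wide sample bottle lying on the bench mat has fallen over in front of the steel guard plate. Lift its cap end and lean the cap against the guard plate so that the bottle stays propped there steeply by itself, let go, then push its foot towards the plate, with the fingers low down near the mat, so that the cap slides up the plate until the bottle stands; finish by pressing it home against the plate with a push of about 10 N, and leave it standing upright there. Never lift the foot off the mat, never press the bottle into the plate hard (stay below 25 N), and do not disturb the beaker and the small glass chamber at its two ends.

Things in the scene. Friction and masses are not known exactly. Their poses are not given: they have to be found in the camera images.
- bottle: The fallen round sample bottle, 0.4 to 0.65 kg, 186 mm long: body 73 mm in diameter from the foot to 149 mm, screw cap 62 mm in diameter from 155 to 186 mm. Origin: centre of the foot; z runs along it from foot to cap. Starts on its side on a flat grey mat (top at z = 0.004), cap towards the plate and 40 to 90 mm from it, square to it within 0.1 rad, within 25 mm of its middle.
- cap (a point): On the bottle axis, mid-cap, 170.5 mm from the foot; axes as the bottle. Centre of mass about 87 mm from the foot; friction with mat and plate 0.5 to 0.7. The bottle stays propped and can be pushed up when it leans about 0.45 to 0.65 rad from vertical; it rocks upright by itself below about 0.4 rad, and pushing the foot tends to jam beyond 0.7 rad.
- guard: A fixed rigid upright steel plate, 260 mm wide (y), 170 mm high, 6 mm thick, braced behind. Origin: middle of the lower edge of its flat front face, on the mat (z = 0.004). The front face is x = 0 of its frame; x points into the plate (towards the robot's right), y along it away from the robot, z up. The bottle standing flush against it has its origin at x = -36.5 mm.
- beaker: Bystander: small glass beaker, 57 mm wide and 71 mm high, standing in front of the far end of the plate, 150 to 165 mm from its middle (+y). Origin: centre of its underside.
- chamber: Bystander: small glass settling chamber (short tube on a ring foot), 43 mm wide and 47 mm high, standing in front of the near end of the plate, 140 to 150 mm from its middle (-y). Origin: centre of its underside.

How it is judged:
On the way, in this order (a step that is already met when the one before it is completed fails the run):
1. the bottle is propped: it leans with its cap on the plate, 0.3 to 1.0 rad from vertical, and the fingers have let go (angle between bottle's own z axis and vertical between 0.3 and 1 rad and contact force between bottle and guard above 0.1 N and contact force between the fingers and bottle below 0.05 N), for 0.3 s.
2. the fingers, low near the mat (TCP below 0.1 m), push the leaning bottle while it bears on the plate (angle between bottle's own z axis and vertical between 0.25 and 1 rad and contact force between bottle and guard above 0.3 N and contact force between the fingers and bottle above 0.3 N and height (world z) of the grasp point below 0.1 m), for 0.1 s.
3. the bottle stands upright with its foot against the plate (within 3 mm) and is pressed against it with at least 3 N (angle between bottle's own z axis and vertical below 0.06 rad and contact force between bottle and guard above 3 N and x of bottle in the frame of guard above -0.0395 m), for 0.2 s.
At the end, for the whole second after the job is handed in: The bottle stands upright on the mat (within 0.06 rad), less than 4 mm from the front face of the plate and within 90 mm of the plate's middle, at rest and released; beaker and chamber have not been moved (angle between bottle's own z axis and vertical below 0.06 rad and height (world z) of bottle below 0.009 m and x of bottle in the frame of guard above -0.0405 m and y of bottle in the frame of guard between -0.09 and 0.09 m and contact force between the fingers and bottle below 0.05 N and linear speed of bottle below 0.02 m/s); the robot touches nothing.
It fails at once if the bottle is pressed into the plate with more than 25 N (contact force between bottle and guard above 25 N).
It fails at once if the foot of the bottle is lifted off the mat (foot centre more than 50 mm above the mat) (height (world z) of bottle above 0.054 m).
It fails at once if the beaker is moved by more than 20 mm (distance of beaker from where it was at the start of the episode above 0.02 m).
It fails at once if the chamber is moved by more than 20 mm (distance of chamber from where it was at the start of the episode above 0.02 m).
It also fails if it takes over 72 s, if anything falls off the work surface, if the arm or the gripper's body presses on something with over 40 N, if the wrist force passes 120 N, or if a joint passes its speed limit or range.

## Working session

There is one attempt and no reset: what is moved stays moved. The work goes in short steps, Python scripts to look and compute and a tool call to move; the robot and the scene stay as the last step left them, time stands still between calls to the robot, and variables do not carry over. Pictures are saved under pics/ and viewed, at most 10 in all, crops included, and the job is handed in when it is done.

Besides the shell and the picture viewer there is one more tool, called as a command line: name --pt "numbers of a row" for each row, then --argument value for the rest. servo_tool: Moves the arm, as the interface text tells. Its arguments: {"type":"object","properties":{"motion":{"type":"array","items":{"type":"array","items":{"type":"number"}}},"claw":{"type":"number"},"newtons":{"type":"number"}},"required":["motion"]}

```bash
mkdir -p pics; ls; python3 - <<'E'
from cell import r
import cv2, numpy as np
s=r.state(); print(s)
for n in ("top","scene"):
    c=r.read_camera(n); cv2.imwrite(f"pics/{n}0.png",c["frame"][:,:,::-1])
    print(n,{k:(np.round(v,4).tolist() if not np.isscalar(v) else v) for k,v in c.items() if k!="frame"})
E
```

```text
pics
{'clock': 0.0, 'q': array([ 1.08508651e+00,  2.64772746e-01,  1.60534571e+00,  4.01716344e-06,
        1.27370816e+00, -3.68988315e-02]), 'qvel': array([-4.53049308e-05, -1.13560823e-04,  1.64951392e-03, -2.63305741e-03,
       -3.34926859e-04, -9.91143591e-04]), 'joint_efforts': array([ 1.03608247e-03, -5.02073050e+01, -3.56887400e+01,  7.31087197e-02,
        2.87049834e-02, -1.13067488e-04]), 'tcp_pos': array([0.2925698 , 0.6075654 , 0.25609004]), 'orientation': array([-0.69896072, -3.0622537 ,  0.00338779]), 'contact_force': array([-0.47588585,  0.56604451, -0.69318794]), 'torque': array([ 0.02668408, -0.02989555, -0.01494988]), 'grasp_force': 0.0, 'width': 0.9983299568487332}
top {'fov_y': 46.220621877509274, 'cx': 270.97658909409165, 'cy': 193.19434384375614, 'position': [0.4265, 0.3489, 0.907], 'orientation': [-2.164, 2.143, -0.1864]}
scene {'fov_y': 46.1458473878098, 'cx': 260.04551005643305, 'cy': 193.97583000232285, 'position': [0.7887, 0.8636, 0.8474], 'orientation': [-0.609, -2.8069, 0.9345]}
```

View pics/top0.png

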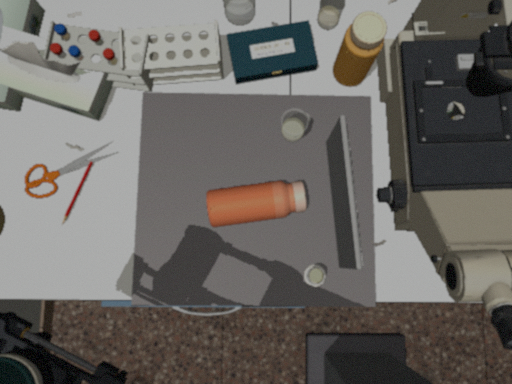

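View pics/scene0.png

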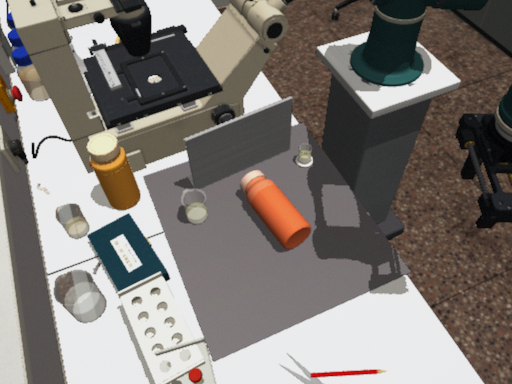

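Top view: the bottle lies from (208,207) to the cap end at (306,196). The plate runs from (343,118) to (358,267), the beaker is at (293,127) and the chamber at (315,275). Next I'll work out the geometry.

```bash
cat > h.py <<'E'
import numpy as np, cv2
from scipy.spatial.transform import Rotation as R
def cam(c):
    f=c["frame"].shape[0]/2/np.tan(np.radians(c["fov_y"])/2)
    return f,c["cx"],c["cy"],np.array(c["position"]),R.from_rotvec(c["orientation"]).as_matrix()
def ray(c,uv,z):
    f,cx,cy,p,M=cam(c); uv=np.atleast_2d(uv)
    d=np.c_[(uv[:,0]-cx)/f,(uv[:,1]-cy)/f,np.ones(len(uv))]@M.T
    return p+d*((z-p[2])/d[:,2])[:,None]
def proj(c,P):
    f,cx,cy,p,M=cam(c); q=(np.atleast_2d(P)-p)@M
    return np.c_[q[:,0]/q[:,2]*f+cx,q[:,1]/q[:,2]*f+cy]
E
python3 - <<'E'
from h import *; from cell import r
c=r.read_camera("top"); im=c["frame"]; hsv=cv2.cvtColor(im,cv2.COLOR_RGB2HSV)
m=((hsv[:,:,0]<18)&(hsv[:,:,1]>70)&(hsv[:,:,2]>90)).astype(np.uint8)
m[:, :195]=0; m[:,320:]=0; m[:170]=0; m[250:]=0
ct=max(cv2.findContours(m,0,2)[0],key=cv2.contourArea)
print("rect",cv2.minAreaRect(ct))
b=cv2.boxPoints(cv2.minAreaRect(ct)); print(ray(c,b,0.0405).round(4))
print("beaker/chamber approx",ray(c,[[293,127],[315,275]],0.006).round(4))
crop=im[105:285,200:375]; cv2.imwrite("pics/c.png",cv2.resize(crop[:,:,::-1],None,fx=3.3,fy=3.3,interpolation=2)[:600])
for y in (130,160,190,220,250):
    print(y,im[y,335:366].mean(1).astype(int).tolist())
E
```

```text
rect ((250.4778594970703, 202.90684509277344), (37.56501388549805, 88.6046371459961), 82.33319854736328)
[[0.5623 0.4601 0.0405]
 [0.5877 0.2893 0.0405]
 [0.5146 0.2795 0.0405]
 [0.4901 0.4484 0.0405]]
beaker/chamber approx [[0.7025 0.2847 0.006 ]
 [0.4007 0.2409 0.006 ]]
130 [57, 57, 54, 57, 56, 68, 96, 121, 133, 135, 126, 106, 91, 90, 96, 96, 100, 98, 101, 100, 99, 99, 96, 100, 99, 98, 100, 99, 99, 100, 99]
160 [57, 58, 56, 57, 50, 55, 54, 56, 55, 82, 117, 133, 136, 134, 121, 100, 85, 85, 99, 103, 99, 102, 101, 101, 100, 98, 101, 101, 100, 101, 94]
190 [57, 58, 53, 58, 57, 59, 56, 55, 59, 53, 54, 53, 74, 110, 133, 139, 134, 129, 103, 96, 99, 103, 97, 102, 102, 101, 101, 99, 100, 100, 102]
220 [58, 56, 54, 53, 56, 61, 54, 56, 53, 53, 56, 55, 56, 55, 56, 62, 101, 129, 137, 137, 128, 111, 101, 99, 104, 104, 101, 104, 105, 104, 102]
250 [106, 97, 77, 58, 52, 54, 52, 56, 52, 51, 59, 52, 52, 56, 55, 58, 56, 58, 64, 87, 122, 134, 136, 132, 113, 103, 100, 97, 102, 106, 105]
```

View pics/c.png

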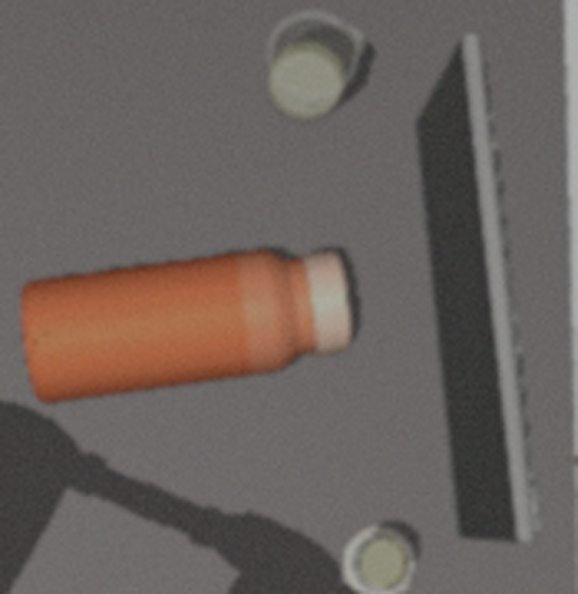

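```bash
python3 - <<'E'
from h import *; from cell import r
c=r.read_camera("top"); im=c["frame"].astype(int)
# lower edge: mat(~100 lum) -> dark face
g=im.mean(2); lo=[];up=[]
for y in range(150,262,4):
    row=g[y]; 
    u=[x for x in range(315,345) if row[x]>=78 and row[x+1]<78 and row[x+4]<65]
    if u: x=u[-1]; lo.append([x+(row[x]-78)/(row[x]-row[x+1]),y])
    v=[x for x in range(336,362) if row[x]<95<=row[x+1]]
    if v: x=v[0]; up.append([x+(95-row[x])/(row[x+1]-row[x]),y])
for n,p,z in(("lo",lo,.004),("up",up,.174)):
    P=ray(c,np.array(p)+0.5,z)[:,:2]; vx,vy,x0,y0=cv2.fitLine(P.astype(np.float32),1,0,.01,.01).ravel()
    print(n,len(p),"dir",vx,vy,"pt",x0,y0,"ang",np.arctan2(vy,vx), "off", np.abs((P-[x0,y0])@[-vy,vx]).max())
print("face bottom corners",ray(c,[[326.7,142],[339.4,267.5]],.004).round(4))
print("face top corners",ray(c,[[341,116],[357,269]],.174).round(4))
print("axis foot,cap",ray(c,[[209,208.6],[306.7,196]],.0405).round(4))
P=ray(c,[[209,208.6],[306.7,196]],.0405);print(np.linalg.norm(P[1]-P[0]))
E
```

```text
lo 28 dir 0.99564296 0.093247674 pt 0.48802513 0.19881327 ang 0.09338334 off 0.0004314720111934789
up 28 dir 0.9957762 0.09181402 pt 0.5038359 0.20153745 ang 0.0919435 off 0.00031598823648233015
face bottom corners [[0.6721 0.2146 0.004 ]
 [0.4156 0.192  0.004 ]]
face top corners [[0.6716 0.215  0.174 ]
 [0.4155 0.1931 0.174 ]]
axis foot,cap [[0.5264 0.4495 0.0405]
 [0.5532 0.2603 0.0405]]
0.19112949543569632
```

```bash
cat >> h.py <<'E'
PM=np.array([.5438,.204,.004]); u=np.array([.9957,.0925,0]); n=np.array([.0925,-.9957,0])   # plate middle, along, into
d=np.array([.1435,-.9897,0]); yt=np.array([.9897,.1435,0])                                   # bottle axis, tool y
def Rt(phi):  # tool tilted phi from straight down towards the plate
    z=np.array([0,0,-1.])*np.cos(phi)+d*np.sin(phi); return np.c_[np.cross(yt,z),yt,z]
def delta(s,pos,M,first="trans"):
    A=R.from_rotvec(s["orientation"]).as_matrix(); dp=np.array(pos)-s["tcp_pos"]
    rv=R.from_matrix(A.T@M).as_rotvec()
    print("shift mm before turn",(A.T@dp*1000).round(1),"after turn",(M.T@dp*1000).round(1),"turn",rv.round(3))
def st(s):
    A=R.from_rotvec(s["orientation"]).as_matrix()
    print("t",s["clock"],"tcp",s["tcp_pos"].round(4),"z",A[:,2].round(3),"y",A[:,1].round(3),"F",s["contact_force"].round(2),"w",round(s["width"],3),"gf",round(s["grasp_force"],2),"q",s["q"].round(2), "plate x,y mm",((s["tcp_pos"]-PM)@np.c_[n,u]*1000).round(1))
E
python3 - <<'E'
from h import *; from cell import r
s=r.state(); st(s); delta(s,[.5502,.2806,.16],Rt(0))
E
```

```text
t 0.2 tcp [0.2927 0.6078 0.2566] z [-0.001 -0.001 -1.   ] y [ 0.434  0.901 -0.001] F [ 0.72 -0.18 -0.23] w 1.001 gf 0.0 q [ 1.09  0.26  1.6  -0.    1.27 -0.04] plate x,y mm [-425.3 -212.7]
shift mm before turn [-374.  -182.9   96.8] after turn [-360.8  207.9   96.6] turn [-0.001  0.001  0.978]
```

servo_tool --pt "-37.4 -18.3 6 0 0 0" --pt "-37.4 -18.3 6 0 0 0" --pt "-37.4 -18.3 6 0 0 0" --pt "-37.4 -18.3 6 0 0 0" --pt "-37.4 -18.3 6 0 0 0" --pt "-37.4 -18.3 6 0 0 0" --pt "-37.4 -18.3 6 0 0 0" --pt "-37.4 -18.3 6 0 0 0" --pt "-37.4 -18.3 6 0 0 0" --pt "-37.4 -18.3 6 0 0 0" --claw 0 --newtons 25

```text
clock: 1.45
tcp_pos: [0.5511, 0.2798, 0.1971]
orientation: [-0.699, -3.063, 0.0]
contact_force: [0.8, 0.7, -0.1]
width: 1.002
grasp_force: 0.0
```

servo_tool --pt "0 0 0 0 0 0.14" --pt "0 0 0 0 0 0.14" --pt "0 0 0 0 0 0.14" --pt "0 0 0 0 0 0.14" --pt "0 0 0 0 0 0.14" --pt "0 0 0 0 0 0.14" --pt "0 0 0 0 0 0.138" --pt "0 0 0 0 0 0" --pt "0 0 0 0 0 0" --pt "0 0 0 0 0 0"

```text
clock: 2.7
tcp_pos: [0.5504, 0.281, 0.1974]
orientation: [-2.054, -2.377, 0.0]
contact_force: [0.8, -0.0, 0.3]
width: 1.0
grasp_force: 0.0
```

```bash
python3 - <<'E'
from h import *; from cell import r
s=r.state(); st(s); delta(s,[.5502,.2806,.0425],Rt(0))
c=r.read_camera("wrist"); cv2.imwrite("pics/w1.png",c["frame"][:,:,::-1])
A=np.eye(4);A[:3,:3]=R.from_rotvec(s["orientation"]).as_matrix();A[:3,3]=s["tcp_pos"]
T=A@c["T_tool_cam"]; c["position"]=T[:3,3]; c["orientation"]=R.from_matrix(T[:3,:3]).as_rotvec()
E0=np.array([.5528,.2628,.0405])
print("axis pts foot,cap,TCPtarget",proj(c,[E0-.186*d,E0,E0-.018*d]).round(1))
E
```

```text
t 2.7 tcp [0.5504 0.281  0.1974] z [-0. -0. -1.] y [ 0.989  0.145 -0.   ] F [ 0.81 -0.05  0.3 ] w 1.0 gf 0.0 q [0.43 0.2  1.79 0.   1.15 0.29] plate x,y mm [-76.1  13.7]
shift mm before turn [ -0.4  -0.3 154.9] after turn [ -0.4  -0.3 154.9] turn [-0.     0.     0.001]
axis pts foot,cap,TCPtarget [[256.4 -11. ]
 [256.  192.6]
 [256.  176.4]]
```

View pics/w1.png

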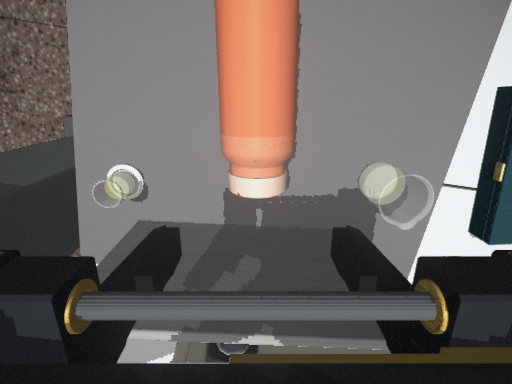

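The wrist view shows the cap centred at column 257 with its end at row 193, against a prediction of (256,193). The fingers are symmetric about it, so I'll descend and grip.

servo_tool --pt "0 0 25 0 0 0" --pt "0 0 25 0 0 0" --pt "0 0 25 0 0 0" --pt "0 0 20 0 0 0" --pt "0 0 15 0 0 0" --pt "0 0 15 0 0 0" --pt "0 0 10 0 0 0" --pt "0 0 10 0 0 0" --pt "0 0 10 0 0 0" --pt "0 0 0 0 0 0"

```text
clock: 4.0
tcp_pos: [0.5498, 0.2807, 0.0414]
orientation: [-2.055, -2.375, 0.002]
contact_force: [-0.8, 0.1, 0.1]
width: 1.002
grasp_force: 0.0
```

servo_tool --pt "0 0 0 0 0 0" --pt "0 0 0 0 0 0" --pt "0 0 0 0 0 0" --pt "0 0 0 0 0 0" --pt "0 0 0 0 0 0" --pt "0 0 0 0 0 0" --pt "0 0 0 0 0 0" --pt "0 0 0 0 0 0" --pt "0 0 0 0 0 0" --pt "0 0 0 0 0 0" --claw 0.6 --newtons 25

```text
clock: 5.25
tcp_pos: [0.551, 0.2812, 0.0429]
orientation: [2.056, 2.375, 0.002]
contact_force: [0.7, 0.0, 4.7]
width: 0.692
grasp_force: 25.0
```

servo_tool --pt "4.7 0 -16.8 0 -0.1 0" --pt "4.7 0 -16.7 0 -0.1 0" --pt "4.7 0 -16.7 0 -0.1 0" --pt "4.7 0 -16.6 0 -0.1 0" --pt "4.7 0 -16.6 0 -0.1 0" --pt "4.7 0 -16.6 0 -0.1 0" --pt "4.7 0 -16.6 0 -0.1 0" --pt "4.7 0 -16.6 0 -0.1 0" --pt "4.7 0 -16.6 0 -0.1 0" --pt "4.7 0 -16.6 0 -0.1 0"

```text
clock: 6.5
tcp_pos: [0.5337, 0.389, 0.1676]
orientation: [1.475, 1.703, -0.815]
contact_force: [-1.2, -2.7, 6.1]
width: 0.693
grasp_force: 25.0
```

```bash
python3 - <<'E'
from h import *; from cell import r
s=r.state(); st(s)
phi=np.arccos(-R.from_rotvec(s["orientation"]).as_matrix()[2,2]); print("tilt",phi,"lean",np.pi/2-phi)
A=R.from_rotvec(s["orientation"]).as_matrix()
print("pivot",(s["tcp_pos"]+A@[.168,0,.0385]).round(4), "n in tool",(A.T@n).round(3))
cs=[r.read_camera("scene"),r.read_camera("top")]
cv2.imwrite("pics/s2.png",np.hstack([cs[0]["frame"][60:340,100:420],cs[1]["frame"][60:340,180:400]])[:,:,::-1])
E
```

```text
t 6.5 tcp [0.5337 0.389  0.1676] z [ 0.119 -0.837 -0.534] y [ 0.99   0.142 -0.002] F [-1.22 -2.68  6.13] w 0.693 gf 25.02 q [ 0.9   0.73  1.39 -0.68  1.79  0.88] plate x,y mm [-185.1    7. ]
tilt 1.0078661725257696 lean 0.562930154269127
pivot [0.5253 0.4455 0.005 ] n in tool [-0.533 -0.05   0.845]
```

View pics/s2.png

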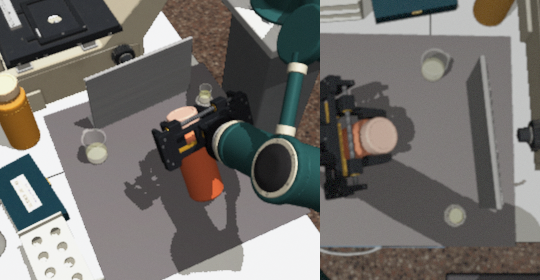

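The bottle is held by the cap and leans about 0.56 rad with its foot on the mat. The gap from cap to plate is about 147 mm, so I'll drag it towards the plate.

servo_tool --pt "0.8 0 -0.5 0 0 0" --pt "-6.2 -0.6 10.5 0 0 0" --pt "-7.7 -0.7 12.2 0 0 0" --pt "-7.7 -0.7 12.2 0 0 0" --pt "-7.7 -0.7 12.2 0 0 0" --pt "-7.7 -0.7 12.2 0 0 0" --pt "-7.7 -0.7 12.2 0 0 0" --pt "-7.7 -0.7 12.2 0 0 0" --pt "-7.7 -0.7 12.2 0 0 0" --pt "-7.7 -0.7 12.2 0 0 0"

```text
clock: 7.85
tcp_pos: [0.5468, 0.2625, 0.1649]
orientation: [1.479, 1.709, -0.808]
contact_force: [0.5, 1.8, -2.8]
width: 0.69
grasp_force: 25.0
```

```bash
python3 - <<'E'
from h import *; from cell import r
s=r.state(); st(s)
A=R.from_rotvec(s["orientation"]).as_matrix()
p=(s["tcp_pos"]-PM)@n*1000; print("gap est",-p-18*-A[2,2]-33*np.sin(np.arccos(-A[2,2])),"n in tool",(A.T@n).round(3))
E
```

```text
t 7.85 tcp [0.5468 0.2625 0.1649] z [ 0.121 -0.833 -0.54 ] y [0.99  0.144 0.   ] F [ 0.49  1.85 -2.79] w 0.69 gf 25.0 q [ 0.77  0.58  1.63 -0.75  1.64  0.86] plate x,y mm [-58.    8.4]
gap est 20.470916865808082 n in tool [-0.54  -0.051  0.84 ]
```

servo_tool --pt "-2.7 -0.2 4.2 0 0 0" --pt "-2.7 -0.2 4.2 0 0 0" --pt "-1.6 -0.1 2.5 0 0 0" --pt "-0.5 0 0.8 0 0 0" --pt "-0.5 0 0.8 0 0 0" --pt "-0.5 0 0.8 0 0 0" --pt "0 0 0 0 0 0" --pt "0 0 0 0 0 0" --pt "0 0 0 0 0 0" --pt "0 0 0 0 0 0"

```text
clock: 9.1
tcp_pos: [0.5485, 0.2477, 0.1648]
orientation: [1.479, 1.709, -0.808]
contact_force: [0.5, 1.5, -3.2]
width: 0.696
grasp_force: 25.0
```

servo_tool --pt "-0.5 0 0.8 0 0 0" --pt "-0.5 0 0.8 0 0 0" --pt "0 0 0 0 0 0" --pt "0 0 0 0 0 0" --pt "0 0 0 0 0 0" --pt "0 0 0 0 0 0" --pt "0 0 0 0 0 0" --pt "0 0 0 0 0 0" --pt "0 0 0 0 0 0" --pt "0 0 0 0 0 0"

```text
clock: 10.35
tcp_pos: [0.5487, 0.2459, 0.1648]
orientation: [1.479, 1.709, -0.808]
contact_force: [-0.2, 2.2, -3.4]
width: 0.695
grasp_force: 25.0
```

servo_tool --pt "-0.5 0 0.8 0 0 0" --pt "0 0 0 0 0 0" --pt "-0.5 0 0.8 0 0 0" --pt "0 0 0 0 0 0" --pt "0 0 0 0 0 0" --pt "0 0 0 0 0 0" --pt "0 0 0 0 0 0" --pt "0 0 0 0 0 0" --pt "0 0 0 0 0 0" --pt "0 0 0 0 0 0"

```text
clock: 11.6
tcp_pos: [0.549, 0.244, 0.1648]
orientation: [1.479, 1.709, -0.808]
contact_force: [-0.2, 1.2, -3.4]
width: 0.694
grasp_force: 25.0
```

```bash
python3 - <<'E'
from h import *; from cell import r
s=r.state(); st(s)
A=R.from_rotvec(s["orientation"]).as_matrix()
p=(s["tcp_pos"]-PM)@n*1000; print("gap est",-p-18*-A[2,2]-33*np.sin(np.arccos(-A[2,2])))
c=r.read_camera("top"); cv2.imwrite("pics/t3.png",cv2.resize(c["frame"][110:280,220:380,::-1],None,fx=3.5,fy=3.5))
E
```

```text
t 11.6 tcp [0.549  0.244  0.1648] z [ 0.121 -0.833 -0.54 ] y [ 0.99   0.143 -0.   ] F [-0.21  1.16 -3.44] w 0.694 gf 25.0 q [ 0.75  0.56  1.66 -0.76  1.62  0.86] plate x,y mm [-39.3   8.9]
gap est 1.839052445449049
```

View pics/t3.png

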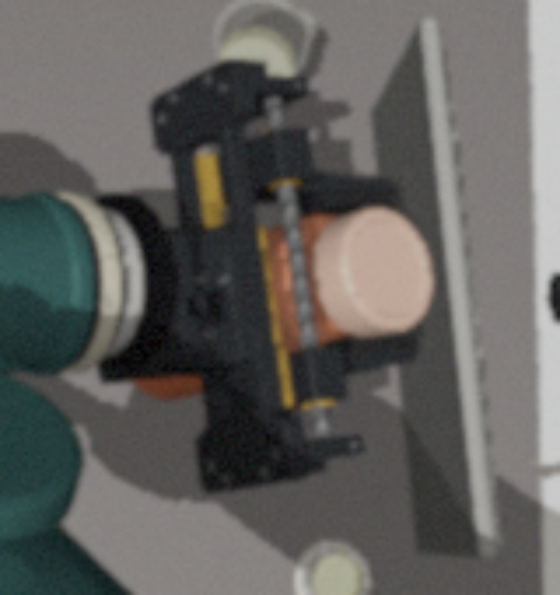

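The cap edge (column 432) is about 2–3 mm short of the plate's top front edge (column 443). I'll keep creeping towards it.

servo_tool --pt "-0.5 0 0.8 0 0 0" --pt "0 0 0 0 0 0" --pt "-0.5 0 0.8 0 0 0" --pt "0 0 0 0 0 0" --pt "0 0 0 0 0 0" --pt "0 0 0 0 0 0" --pt "0 0 0 0 0 0" --pt "0 0 0 0 0 0" --pt "0 0 0 0 0 0" --pt "0 0 0 0 0 0"

```text
clock: 12.9
tcp_pos: [0.5493, 0.2421, 0.1647]
orientation: [1.479, 1.709, -0.808]
contact_force: [-1.2, 0.8, -2.8]
width: 0.693
grasp_force: 25.0
```

servo_tool --pt "-0.5 0 0.8 0 0 0" --pt "0 0 0 0 0 0" --pt "0 0 0 0 0 0" --pt "0 0 0 0 0 0" --pt "0 0 0 0 0 0" --pt "0 0 0 0 0 0" --pt "0 0 0 0 0 0" --pt "0 0 0 0 0 0" --pt "0 0 0 0 0 0" --pt "0 0 0 0 0 0"

```text
clock: 14.15
tcp_pos: [0.5494, 0.2412, 0.1647]
orientation: [1.479, 1.709, -0.808]
contact_force: [0.1, 2.0, -2.9]
width: 0.692
grasp_force: 25.0
```

servo_tool --pt "-0.5 0 0.8 0 0 0" --pt "0 0 0 0 0 0" --pt "0 0 0 0 0 0" --pt "-0.5 0 0.8 0 0 0" --pt "0 0 0 0 0 0" --pt "0 0 0 0 0 0" --pt "0 0 0 0 0 0" --pt "0 0 0 0 0 0" --pt "0 0 0 0 0 0" --pt "0 0 0 0 0 0"

```text
clock: 15.4
tcp_pos: [0.5496, 0.2405, 0.1646]
orientation: [1.479, 1.71, -0.806]
contact_force: [-2.1, 8.0, -1.7]
width: 0.689
grasp_force: 25.0
```

servo_tool --pt "-0.5 0 0.8 0 0 0" --pt "0 0 0 0 0 0" --pt "0 0 0 0 0 0" --pt "0 0 0 0 0 0" --pt "0 0 0 0 0 0" --pt "0 0 0 0 0 0" --pt "0 0 0 0 0 0" --pt "0 0 0 0 0 0" --pt "0 0 0 0 0 0" --pt "0 0 0 0 0 0"

```text
clock: 16.65
tcp_pos: [0.5496, 0.2403, 0.1646]
orientation: [1.48, 1.711, -0.804]
contact_force: [-3.4, 10.8, -2.7]
width: 0.695
grasp_force: 25.0
```

The cap is in contact at about 9 N. I'll back off slightly and open.

servo_tool --pt "0.5 0 -0.8 0 0 0" --pt "0 0 0 0 0 0" --pt "0 0 0 0 0 0" --pt "0 0 0 0 0 0" --pt "0 0 0 0 0 0" --pt "0 0 0 0 0 0" --pt "0 0 0 0 0 0" --pt "0 0 0 0 0 0" --pt "0 0 0 0 0 0" --pt "0 0 0 0 0 0"

```text
clock: 17.9
tcp_pos: [0.5496, 0.2405, 0.1646]
orientation: [1.479, 1.71, -0.806]
contact_force: [-2.0, 8.1, -2.7]
width: 0.693
grasp_force: 25.0
```

servo_tool --pt "0 0 0 0 0 0" --pt "0 0 0 0 0 0" --pt "0 0 0 0 0 0" --pt "0 0 0 0 0 0" --pt "0 0 0 0 0 0" --pt "0 0 0 0 0 0" --pt "0 0 0 0 0 0" --pt "0 0 0 0 0 0" --pt "0 0 0 0 0 0" --pt "0 0 0 0 0 0" --claw 0

```text
clock: 19.15
tcp_pos: [0.5497, 0.2394, 0.1647]
orientation: [1.479, 1.709, -0.808]
contact_force: [-0.2, 0.2, -0.7]
width: 0.997
grasp_force: 0.0
```

servo_tool --pt "0 0 -3 0 0 0" --pt "0 0 -6 0 0 0" --pt "0 0 -10 0 0 0" --pt "0 0 -12 0 0 0" --pt "0 0 -12 0 0 0" --pt "0 0 -12 0 0 0" --pt "0 0 -12 0 0 0" --pt "0 0 -13 0 0 0" --pt "0 0 0 0 0 0" --pt "0 0 0 0 0 0"

```text
clock: 20.4
tcp_pos: [0.54, 0.3059, 0.2077]
orientation: [1.479, 1.709, -0.808]
contact_force: [-0.7, -0.0, 0.1]
width: 0.997
grasp_force: 0.0
```

```bash
python3 - <<'E'
from h import *; from cell import r
s=r.state(); st(s)
a=r.read_camera("scene"); b=r.read_camera("top")
cv2.imwrite("pics/s4.png",cv2.resize(np.hstack([a["frame"][80:280,140:340],b["frame"][100:300,190:390]])[:,:,::-1],None,fx=2,fy=2))
E
```

```text
t 20.4 tcp [0.54   0.3059 0.2077] z [ 0.121 -0.833 -0.54 ] y [ 0.99   0.143 -0.   ] F [-0.66 -0.05  0.11] w 0.997 gf 0.0 q [ 0.82  0.58  1.54 -0.73  1.74  0.83] plate x,y mm [-101.8    5.6]
```

View pics/s4.png

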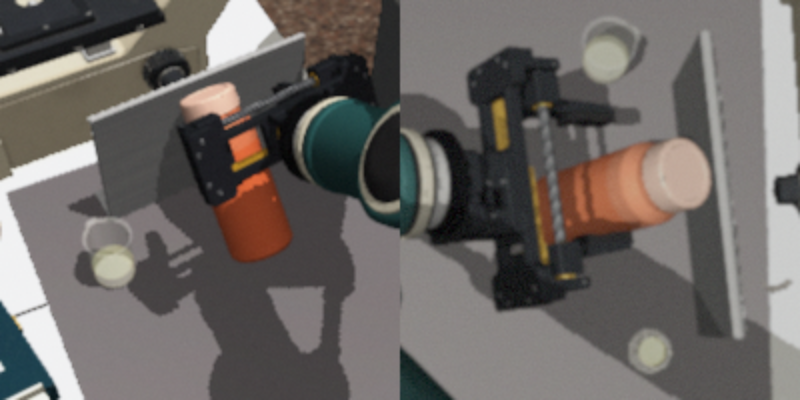

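```bash
python3 - <<'E'
from h import *; from cell import r
def pl(P): return ((P-PM)@np.c_[n,u]*1000).round(1)
a=r.read_camera("scene"); b=r.read_camera("top")
def caps(c,roi):
    h=cv2.cvtColor(c["frame"],cv2.COLOR_RGB2HSV).astype(int); m=((h[...,0]<18)&(h[...,1]>35)&(h[...,1]<110)&(h[...,2]>150)).astype(np.uint8)
    k=np.zeros_like(m); y0,y1,x0,x1=roi; k[y0:y1,x0:x1]=m[y0:y1,x0:x1]
    ct=max(cv2.findContours(k,0,2)[0],key=cv2.contourArea); return cv2.boundingRect(ct),cv2.fitEllipse(ct)
print("top cap",caps(b,(160,215,300,350)),"scene cap",caps(a,(110,145,220,265)))
# cap top centre: top view px ~ ellipse; scene px
e=caps(b,(160,215,300,350))[1][0]
for z in (.16,.17,.18): print(z,pl(ray(b,e,z)))
print("cap scene", [pl(ray(a,[[245,127]],z)) for z in (.16,.17,.18)])
print("back edge", [pl(ray(a,[[271,210]],z)) for z in (.035,.042,.05)])
h=cv2.cvtColor(a["frame"],cv2.COLOR_RGB2HSV).astype(int); o=(h[...,0]<15)&(h[...,1]>120)&(h[...,2]>60)
for y in range(170,216,6):
    x=np.where(o[y,220:310])[0]+220; print(y,x.min() if len(x) else None,x.max() if len(x) else None)
E
```

```text
top cap ((310, 169, 35, 36), ((327.7398986816406, 187.66941833496094), (34.12473678588867, 35.628814697265625), 162.7581024169922)) scene cap ((230, 121, 30, 19), ((246.21359252929688, 130.01092529296875), (16.183055877685547, 28.642032623291016), 82.62142181396484))
0.16 [[-32.1   9.5]]
0.17 [[-33.8   8. ]]
0.18 [[-35.4   6.5]]
cap scene [array([[-13.1,  -0.9]]), array([[-22.1,   3.5]]), array([[-31.2,   8. ]])]
back edge [array([[-153. ,   15.6]]), array([[-157.1,   18.1]]), array([[-161.9,   20.9]])]
170 261 276
176 258 278
182 249 280
188 248 282
194 251 284
200 253 284
206 255 278
212 None None
```

The bottle is propped with its cap on the plate, and the lean comes out at about 0.56 rad from the back edge (-157 mm) and the cap. Next I'll slide along the bottle wall to a low position, with the fingers set as a V-nest.

servo_tool --pt "5 0 -3 0 0 0" --pt "15 1 0 0 0 0" --pt "18 1 0 0 0 0" --pt "18 1 0 0 0 0" --pt "18 1 0 0 0 0" --pt "18 1 0 0 0 0" --pt "18 1 0 0 0 0" --pt "18 1 0 0 0 0" --pt "14 1 0 0 0 0" --pt "8 0.5 0 0 0 0" --claw 0.6

```text
clock: 21.85
tcp_pos: [0.5363, 0.3902, 0.0823]
orientation: [1.478, 1.709, -0.809]
contact_force: [-0.1, 0.8, 0.4]
width: 0.402
grasp_force: 0.0
```

```bash
python3 - <<'E'
from h import *; from cell import r
s=r.state(); st(s)
A=R.from_rotvec(s["orientation"]).as_matrix()
t=s["tcp_pos"]+A[:,2]*.019; print("tip plate x,y",((t-PM)@np.c_[n,u]*1000).round(1),"z",t[2],"n,up in tool",(A.T@n).round(3),A[2].round(3))
c=r.read_camera("scene"); b=r.read_camera("top"); w=r.read_camera("wrist")
im=np.hstack([c["frame"][80:280,150:340],w["frame"][::2,::2][:192][np.r_[0:192,0:8]]])
cv2.imwrite("pics/s5.png",cv2.resize(im[:,:,::-1],None,fx=1.7,fy=1.7))
E
```

```text
t 21.85 tcp [0.5363 0.3902 0.0823] z [ 0.121 -0.833 -0.54 ] y [ 0.99   0.144 -0.001] F [-0.09  0.78  0.41] w 0.402 gf 0.0 q [ 0.89  0.82  1.4  -0.67  1.7   0.94] plate x,y mm [-186.1    9.8]
tip plate x,y [-170.2   10.6] z 0.07206200134995364 n,up in tool [-0.539 -0.052  0.841] [-0.842 -0.001 -0.54 ]
```

View pics/s5.png

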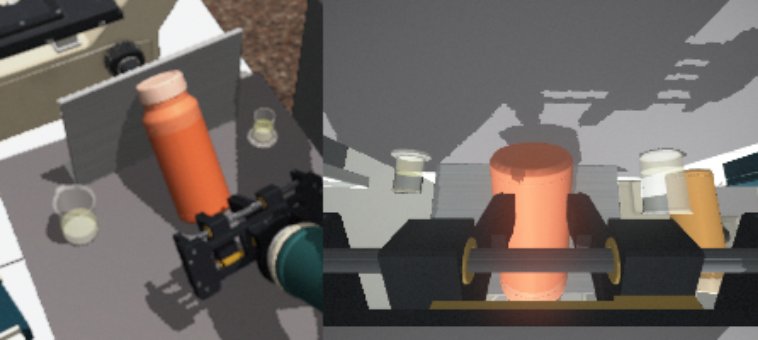

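The wrist view shows the bottle foot centred between the fingers, at about column 535. I'll close in on it.

servo_tool --pt "0 0 5 0 0 0" --pt "0 0 5 0 0 0" --pt "0 0 5 0 0 0" --pt "0 0 2 0 0 0" --pt "-0.5 0 0.8 0 0 0" --pt "-0.5 0 0.8 0 0 0" --pt "-0.5 0 0.8 0 0 0" --pt "-0.5 0 0.8 0 0 0" --pt "0 0 0 0 0 0" --pt "0 0 0 0 0 0"

```text
clock: 23.25
tcp_pos: [0.5391, 0.372, 0.0741]
orientation: [1.479, 1.709, -0.808]
contact_force: [-0.0, -0.4, 0.7]
width: 0.398
grasp_force: 0.0
```

servo_tool --pt "-0.5 0 0.8 0 0 0" --pt "-0.5 0 0.8 0 0 0" --pt "-0.5 0 0.8 0 0 0" --pt "-0.5 0 0.8 0 0 0" --pt "-0.5 0 0.8 0 0 0" --pt "-0.5 0 0.8 0 0 0" --pt "-0.5 0 0.8 0 0 0" --pt "-0.5 0 0.8 0 0 0" --pt "0 0 0 0 0 0" --pt "0 0 0 0 0 0"

```text
clock: 24.5
tcp_pos: [0.5395, 0.3694, 0.0737]
orientation: [1.483, 1.716, -0.798]
contact_force: [-4.0, 17.5, -0.4]
width: 0.398
grasp_force: 6.9
```

The push is at 17 N without the bottle moving, because the contact is too high. I'll back off and go about 20 mm lower along the wall, near the foot edge.

servo_tool --pt "0 0 -3 0 0 0" --pt "0 0 -4 0 0 0" --pt "5 0 0 0 0 0" --pt "5 0 0 0 0 0" --pt "5 0 0 0 0 0" --pt "5 0 0 0 0 0" --pt "0 0 0 0 0 0" --pt "0 0 0 0 0 0" --pt "0 0 0 0 0 0" --pt "0 0 0 0 0 0"

```text
clock: 25.75
tcp_pos: [0.5378, 0.3811, 0.0612]
orientation: [1.479, 1.709, -0.807]
contact_force: [-0.4, -0.3, -0.2]
width: 0.399
grasp_force: 0.0
```

```bash
python3 - <<'E'
from h import *; from cell import r
s=r.state(); st(s)
A=R.from_rotvec(s["orientation"]).as_matrix()
t=s["tcp_pos"]+A[:,2]*.019; print("tip plate x,y",((t-PM)@np.c_[n,u]*1000).round(1),"z",t[2])
b=r.read_camera("scene"); cv2.imwrite("pics/s6.png",cv2.resize(b["frame"][100:260,180:340,::-1],None,fx=3.5,fy=3.5))
h=cv2.cvtColor(b["frame"],cv2.COLOR_RGB2HSV).astype(int); o=(h[...,0]<15)&(h[...,1]>120)&(h[...,2]>60); o[:,:200]=0;o[:,320:]=0;o[:110]=0
ys,xs=np.where(o); print("scene orange lowest",ys.max(),xs[ys==ys.max()])
E
```

```text
t 25.75 tcp [0.5378 0.3811 0.0612] z [ 0.121 -0.833 -0.54 ] y [0.99  0.143 0.   ] F [-0.38 -0.25 -0.23] w 0.399 gf 0.0 q [ 0.88  0.84  1.42 -0.67  1.67  0.96] plate x,y mm [-176.9   10.4]
tip plate x,y [-160.9   11.2] z 0.05090588737809297
scene orange lowest 379 [200]
```

View pics/s6.png

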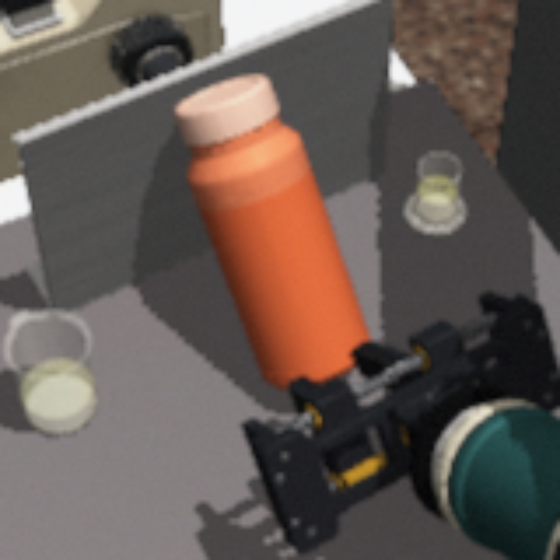

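The bottle is still propped. I'll go a little lower and then push forward and slightly down.

servo_tool --pt "5 0 0 0 0 0" --pt "2 0 2 0 0 0" --pt "0 0 2 0 0 0" --pt "0 0 1 0 0 0" --pt "-0.3 0 1 0 0 0" --pt "-0.3 0 1 0 0 0" --pt "-0.3 0 1 0 0 0" --pt "-0.3 0 1 0 0 0" --pt "0 0 0 0 0 0" --pt "0 0 0 0 0 0"

```text
clock: 27.05
tcp_pos: [0.5382, 0.3816, 0.0535]
orientation: [1.482, 1.712, -0.798]
contact_force: [-5.0, 16.9, 7.6]
width: 0.4
grasp_force: 9.1
```

servo_tool --pt "-0.2 0 0.5 0 0 0" --pt "0 0 0 0 0 0" --pt "-0.2 0 0.5 0 0 0" --pt "0 0 0 0 0 0" --pt "-0.2 0 0.5 0 0 0" --pt "0 0 0 0 0 0" --pt "0 0 0 0 0 0" --pt "0 0 0 0 0 0" --pt "0 0 0 0 0 0" --pt "0 0 0 0 0 0"

```text
clock: 28.3
tcp_pos: [0.5384, 0.3792, 0.0524]
orientation: [1.482, 1.712, -0.8]
contact_force: [-3.8, 13.3, 4.4]
width: 0.4
grasp_force: 7.4
```

The foot is sliding now, so I'll continue.

servo_tool --pt "-0.3 0 1 0 0 0" --pt "-0.3 0 1 0 0 0" --pt "-0.3 0 1 0 0 0" --pt "-0.3 0 1 0 0 0" --pt "-0.3 0 1 0 0 0" --pt "-0.3 0 1 0 0 0" --pt "-0.3 0 1 0 0 0" --pt "-0.3 0 1 0 0 0" --pt "0 0 0 0 0 0" --pt "0 0 0 0 0 0"

```text
clock: 29.55
tcp_pos: [0.5393, 0.3699, 0.0481]
orientation: [1.481, 1.713, -0.803]
contact_force: [-2.5, 9.2, -0.0]
width: 0.403
grasp_force: 4.1
```

```bash
python3 - <<'E'
from h import *; from cell import r
s=r.state(); st(s)
A=R.from_rotvec(s["orientation"]).as_matrix()
t=s["tcp_pos"]+A[:,2]*.019; print("tip plate x,y",((t-PM)@np.c_[n,u]*1000).round(1),"z",t[2])
E
```

```text
t 29.55 tcp [0.5393 0.3699 0.0481] z [ 0.122 -0.83  -0.545] y [0.989 0.145 0.001] F [-2.5   9.17 -0.  ] w 0.403 gf 4.1 q [ 0.87  0.84  1.44 -0.68  1.64  0.97] plate x,y mm [-165.6   10.9]
tip plate x,y [-149.7   11.7] z 0.037748286662069516
```

servo_tool --pt "-0.4 0 1.2 0 0 0" --pt "-0.4 0 1.2 0 0 0" --pt "-0.4 0 1.2 0 0 0" --pt "-0.4 0 1.2 0 0 0" --pt "-0.4 0 1.2 0 0 0" --pt "-0.4 0 1.2 0 0 0" --pt "-0.4 0 1.2 0 0 0" --pt "-0.4 0 1.2 0 0 0" --pt "0 0 0 0 0 0" --pt "0 0 0 0 0 0"

```text
clock: 30.8
tcp_pos: [0.5408, 0.3589, 0.0453]
orientation: [1.48, 1.711, -0.805]
contact_force: [-1.1, 4.4, -1.7]
width: 0.403
grasp_force: 1.7
```

servo_tool --pt "-0.6 0 1.2 0 0 0" --pt "-0.6 0 1.2 0 0 0" --pt "-0.6 0 1.2 0 0 0" --pt "-0.6 0 1.2 0 0 0" --pt "-0.6 0 1.2 0 0 0" --pt "-0.6 0 1.2 0 0 0" --pt "0 0 0 0 0 0" --pt "0 0 0 0 0 0" --pt "0 0 0 0 0 0" --pt "0 0 0 0 0 0"

```text
clock: 32.05
tcp_pos: [0.5424, 0.3493, 0.0453]
orientation: [1.478, 1.708, -0.808]
contact_force: [-0.9, 2.2, -1.2]
width: 0.399
grasp_force: 1.0
```

```bash
cat > tip.py <<'E'
from h import *; from cell import r
s=r.state(); st(s)
A=R.from_rotvec(s["orientation"]).as_matrix()
t=s["tcp_pos"]+A[:,2]*.019; print("tip plate x,y",((t-PM)@np.c_[n,u]*1000).round(1),"z",t[2])
c=r.read_camera("top"); h=cv2.cvtColor(c["frame"],cv2.COLOR_RGB2HSV).astype(int); m=((h[...,0]<18)&(h[...,1]>35)&(h[...,1]<110)&(h[...,2]>150)).astype(np.uint8)
m[:150]=0;m[230:]=0;m[:,:260]=0;m[:,350:]=0
ct=max(cv2.findContours(m,0,2)[0],key=cv2.contourArea); e=cv2.fitEllipse(ct)
print(cv2.boundingRect(ct),e[0],[((ray(c,e[0],z)-PM)@np.c_[n,u]*1000).round(1) for z in(.18,.19)])
E
python3 tip.py
```

```text
t 32.05 tcp [0.5424 0.3493 0.0453] z [ 0.121 -0.833 -0.54 ] y [ 0.99   0.143 -0.   ] F [-0.88  2.23 -1.21] w 0.399 gf 1.04 q [ 0.86  0.83  1.48 -0.69  1.62  0.97] plate x,y mm [-144.8   12. ]
tip plate x,y [-128.9   12.8] z 0.03505667807975991
(310, 168, 38, 36) (329.6748962402344, 185.9008331298828) [array([[-31.9,   9.2]]), array([[-33.6,   7.6]])]
```

servo_tool --pt "-0.8 0 1.3 0 0 0" --pt "-0.8 0 1.3 0 0 0" --pt "-0.8 0 1.3 0 0 0" --pt "-0.8 0 1.3 0 0 0" --pt "-0.8 0 1.3 0 0 0" --pt "-0.8 0 1.3 0 0 0" --pt "-0.8 0 1.3 0 0 0" --pt "-0.8 0 1.3 0 0 0" --pt "-0.8 0 1.3 0 0 0" --pt "0 0 0 0 0 0"

```text
clock: 33.35
tcp_pos: [0.5443, 0.3356, 0.045]
orientation: [1.479, 1.708, -0.808]
contact_force: [-0.9, 3.1, -0.5]
width: 0.403
grasp_force: 1.4
```

```bash
python3 tip.py
```

```text
t 33.35 tcp [0.5443 0.3356 0.045 ] z [ 0.121 -0.833 -0.54 ] y [ 0.99   0.143 -0.   ] F [-0.92  3.15 -0.55] w 0.403 gf 1.39 q [ 0.84  0.81  1.5  -0.7   1.6   0.97] plate x,y mm [-131.    12.7]
tip plate x,y [-115.1   13.5] z 0.034783283318304506
(313, 167, 36, 35) (330.92938232421875, 184.77195739746094) [array([[-29.7,  10.9]]), array([[-31.4,   9.3]])]
```

servo_tool --pt "-0.8 -0.1 1.3 0 0 0" --pt "-0.8 -0.1 1.3 0 0 0" --pt "-0.8 -0.1 1.3 0 0 0" --pt "-0.8 -0.1 1.3 0 0 0" --pt "-0.8 -0.1 1.3 0 0 0" --pt "-0.8 -0.1 1.3 0 0 0" --pt "-0.8 -0.1 1.3 0 0 0" --pt "-0.8 -0.1 1.3 0 0 0" --pt "-0.8 -0.1 1.3 0 0 0" --pt "0 0 0 0 0 0"

```text
clock: 34.65
tcp_pos: [0.5454, 0.3219, 0.0447]
orientation: [1.479, 1.708, -0.808]
contact_force: [-0.7, 3.2, -2.1]
width: 0.398
grasp_force: 1.5
```

```bash
python3 tip.py
```

```text
t 34.65 tcp [0.5454 0.3219 0.0447] z [ 0.121 -0.833 -0.54 ] y [ 0.99   0.143 -0.   ] F [-0.75  3.18 -2.12] w 0.398 gf 1.46 q [ 0.83  0.8   1.53 -0.71  1.59  0.97] plate x,y mm [-117.3   12.5]
tip plate x,y [-101.3   13.4] z 0.034455350944755256
(315, 165, 35, 37) (331.61798095703125, 183.00360107421875) [array([[-28.2,  13.7]]), array([[-30. ,  12.1]])]
```

servo_tool --pt "-0.8 -0.1 1.3 0 0 0" --pt "-0.8 -0.1 1.3 0 0 0" --pt "-0.8 -0.1 1.3 0 0 0" --pt "-0.8 -0.1 1.3 0 0 0" --pt "-0.8 -0.1 1.3 0 0 0" --pt "-0.8 -0.1 1.3 0 0 0" --pt "-0.8 -0.1 1.3 0 0 0" --pt "-0.8 -0.1 1.3 0 0 0" --pt "-0.8 -0.1 1.3 0 0 0" --pt "0 0 0 0 0 0"

```text
clock: 35.95
tcp_pos: [0.5465, 0.3081, 0.0446]
orientation: [1.479, 1.708, -0.808]
contact_force: [-0.2, 3.3, -2.0]
width: 0.4
grasp_force: 1.7
```

```bash
python3 tip.py
```

```text
t 35.95 tcp [0.5465 0.3081 0.0446] z [ 0.121 -0.833 -0.54 ] y [ 0.99   0.143 -0.   ] F [-0.22  3.34 -1.99] w 0.4 gf 1.74 q [ 0.82  0.79  1.56 -0.72  1.57  0.97] plate x,y mm [-103.4   12.3]
tip plate x,y [-87.5  13.1] z 0.034293955296521614
(312, 165, 33, 37) (329.6505432128906, 182.69448852539062) [array([[-31.4,  14.5]]), array([[-33.1,  12.9]])]
```

servo_tool --pt "-0.8 -0.1 1.3 0 0 0" --pt "-0.8 -0.1 1.3 0 0 0" --pt "-0.8 -0.1 1.3 0 0 0" --pt "-0.8 -0.1 1.3 0 0 0" --pt "-0.8 -0.1 1.3 0 0 0" --pt "-0.5 0 0.8 0 0 0" --pt "-0.5 0 0.8 0 0 0" --pt "-0.5 0 0.8 0 0 0" --pt "0 0 0 0 0 0" --pt "0 0 0 0 0 0"

```text
clock: 37.25
tcp_pos: [0.5475, 0.2979, 0.0444]
orientation: [1.479, 1.708, -0.808]
contact_force: [0.3, 2.1, -2.5]
width: 0.399
grasp_force: 1.5
```

```bash
python3 tip.py
```

```text
t 37.25 tcp [0.5475 0.2979 0.0444] z [ 0.121 -0.833 -0.54 ] y [ 0.99   0.143 -0.   ] F [ 0.27  2.06 -2.47] w 0.399 gf 1.47 q [ 0.81  0.78  1.57 -0.73  1.56  0.98] plate x,y mm [-93.2  12.4]
tip plate x,y [-77.2  13.2] z 0.03410427818204929
(321, 193, 22, 8) (330.3046875, 191.36798095703125) [array([[-31.9,   0. ]]), array([[-33.6,  -1.4]])]
```

servo_tool --pt "-0.5 0 0.8 0 0 0" --pt "-0.5 0 0.8 0 0 0" --pt "0 0 0 0 0 0" --pt "0 0 0 0 0 0" --pt "0 0 0 0 0 0" --pt "0 0 0 0 0 0" --pt "0 0 0 0 0 0" --pt "0 0 0 0 0 0" --pt "0 0 0 0 0 0" --pt "0 0 0 0 0 0"

```text
clock: 38.55
tcp_pos: [0.5477, 0.2962, 0.0443]
orientation: [1.479, 1.709, -0.808]
contact_force: [-0.4, 2.3, -2.3]
width: 0.402
grasp_force: 1.4
```

servo_tool --pt "-0.5 0 0.8 0 0 0" --pt "0 0 0 0 0 0" --pt "0 0 0 0 0 0" --pt "0 0 0 0 0 0" --pt "0 0 0 0 0 0" --pt "0 0 0 0 0 0" --pt "0 0 0 0 0 0" --pt "0 0 0 0 0 0" --pt "0 0 0 0 0 0" --pt "0 0 0 0 0 0"

```text
clock: 39.8
tcp_pos: [0.5479, 0.2953, 0.0442]
orientation: [1.479, 1.709, -0.808]
contact_force: [-0.3, 2.5, -2.9]
width: 0.405
grasp_force: 1.6
```

```bash
python3 tip.py; python3 - <<'E'
from h import *; from cell import r
b=r.read_camera("scene");a=r.read_camera("top"); cv2.imwrite("pics/s7.png",cv2.resize(np.hstack([b["frame"][80:240,170:330],a["frame"][110:270,230:390]])[:,:,::-1],None,fx=2.4,fy=2.4))
E
```

```text
t 39.8 tcp [0.5479 0.2953 0.0442] z [ 0.121 -0.833 -0.54 ] y [0.99  0.144 0.   ] F [-0.34  2.55 -2.9 ] w 0.405 gf 1.59 q [ 0.8   0.77  1.58 -0.73  1.56  0.98] plate x,y mm [-90.5  12.5]
tip plate x,y [-74.5  13.3] z 0.033975358057033875
(333, 192, 10, 9) (337.7127990722656, 192.30125427246094) [array([[-19.9,  -2.5]]), array([[-21.7,  -3.9]])]
```

View pics/s7.png

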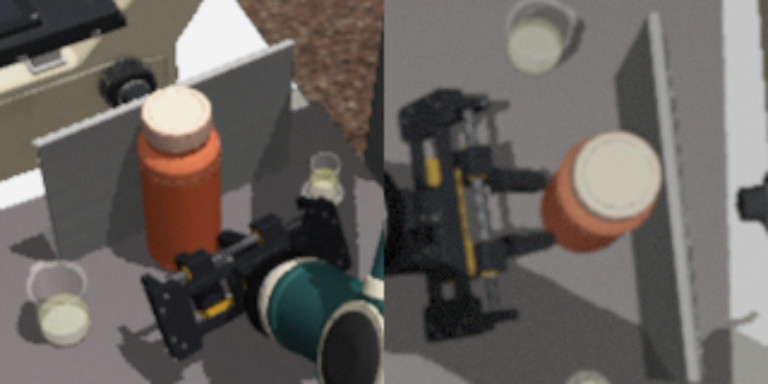

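The bottle is upright or nearly so, close to the plate, with the fingers low on its wall. Next I'll press it home.

servo_tool --pt "-0.5 0 0.8 0 0 0" --pt "0 0 0 0 0 0" --pt "-0.5 0 0.8 0 0 0" --pt "0 0 0 0 0 0" --pt "0 0 0 0 0 0" --pt "0 0 0 0 0 0" --pt "0 0 0 0 0 0" --pt "0 0 0 0 0 0" --pt "0 0 0 0 0 0" --pt "0 0 0 0 0 0"

```text
clock: 41.2
tcp_pos: [0.5481, 0.2934, 0.0442]
orientation: [1.479, 1.709, -0.808]
contact_force: [0.1, 4.4, -2.3]
width: 0.4
grasp_force: 1.9
```

servo_tool --pt "-0.5 0 0.8 0 0 0" --pt "0 0 0 0 0 0" --pt "0 0 0 0 0 0" --pt "0 0 0 0 0 0" --pt "0 0 0 0 0 0" --pt "0 0 0 0 0 0" --pt "0 0 0 0 0 0" --pt "0 0 0 0 0 0" --pt "0 0 0 0 0 0" --pt "0 0 0 0 0 0"

```text
clock: 42.45
tcp_pos: [0.5483, 0.2931, 0.0441]
orientation: [1.479, 1.71, -0.806]
contact_force: [-0.3, 5.8, -2.9]
width: 0.396
grasp_force: 2.9
```

servo_tool --pt "-0.5 0 0.8 0 0 0" --pt "0 0 0 0 0 0" --pt "0 0 0 0 0 0" --pt "0 0 0 0 0 0" --pt "0 0 0 0 0 0" --pt "0 0 0 0 0 0" --pt "0 0 0 0 0 0" --pt "0 0 0 0 0 0" --pt "0 0 0 0 0 0" --pt "0 0 0 0 0 0"

```text
clock: 43.7
tcp_pos: [0.5483, 0.2929, 0.0441]
orientation: [1.48, 1.71, -0.805]
contact_force: [-1.2, 8.4, -2.6]
width: 0.399
grasp_force: 3.9
```

servo_tool --pt "-0.3 0 0.5 0 0 0" --pt "0 0 0 0 0 0" --pt "0 0 0 0 0 0" --pt "0 0 0 0 0 0" --pt "0 0 0 0 0 0" --pt "0 0 0 0 0 0" --pt "0 0 0 0 0 0" --pt "0 0 0 0 0 0" --pt "0 0 0 0 0 0" --pt "0 0 0 0 0 0"

```text
clock: 44.95
tcp_pos: [0.5484, 0.2928, 0.0441]
orientation: [1.48, 1.711, -0.804]
contact_force: [-2.0, 10.2, -2.6]
width: 0.398
grasp_force: 4.6
```

```bash
python3 tip.py|head -2; python3 - <<'E'
from h import *; from cell import r
c=r.read_camera("top"); h=cv2.cvtColor(c["frame"],cv2.COLOR_RGB2HSV).astype(int)
m=((h[...,2]>140)).astype(np.uint8); m[:155]=0;m[230:]=0;m[:,:290]=0;m[:,345:]=0
ct=max(cv2.findContours(m,0,2)[0],key=cv2.contourArea); e=cv2.fitEllipse(ct)
print(cv2.boundingRect(ct),e,((ray(c,np.array(e[0])+.5,.19)-PM)@np.c_[n,u]*1000).round(1))
for g in (-36.5,): print("expected cap top centre px upright flush",[proj(c,PM+n*g/1000+u*l/1000+[0,0,.186]).round(1) for l in (8,13,18)])
E
```

```text
t 44.95 tcp [0.5484 0.2928 0.0441] z [ 0.122 -0.831 -0.543] y [0.99  0.144 0.001] F [-1.98 10.19 -2.56] w 0.398 gf 4.57 q [ 0.8   0.77  1.58 -0.73  1.55  0.98] plate x,y mm [-87.9  12.8]
tip plate x,y [-72.   13.6] z 0.03374590133665806
(302, 164, 43, 43) ((323.4251708984375, 185.3748016357422), (40.477867126464844, 43.564247131347656), 39.12410354614258) [[-43.    8.4]]
expected cap top centre px upright flush [array([[327.9, 185.8]]), array([[327.6, 182.8]]), array([[327.3, 179.8]])]
```

```bash
python3 - <<'E'
from h import *; from cell import r
c=r.read_camera("top"); h=cv2.cvtColor(c["frame"],cv2.COLOR_RGB2HSV).astype(int)
for y in (176,184,192): print(y,[(int(a),int(b)) for a,b in h[y,298:352,1:]][::2])
m=((h[...,2]>150)&(h[...,1]<90)).astype(np.uint8); m[:155]=0;m[230:]=0;m[:,:290]=0;m[:,356:]=0
ct=max(cv2.findContours(m,0,2)[0],key=cv2.contourArea); e=cv2.minEnclosingCircle(ct)
print(cv2.boundingRect(ct),e,((ray(c,np.array(e[0])+.5,.19)-PM)@np.c_[n,u]*1000).round(1))
E
```

```text
176 [(14, 129), (10, 126), (10, 126), (61, 133), (124, 156), (99, 142), (37, 180), (26, 194), (28, 193), (23, 197), (24, 195), (25, 196), (22, 197), (25, 196), (23, 197), (23, 196), (23, 196), (23, 196), (22, 196), (23, 197), (26, 196), (29, 194), (31, 190), (41, 113), (6, 120), (6, 162), (3, 158)]
184 [(9, 54), (93, 82), (137, 141), (132, 160), (126, 148), (53, 144), (26, 195), (27, 191), (22, 193), (25, 196), (22, 197), (22, 198), (22, 196), (25, 197), (25, 197), (25, 197), (23, 197), (22, 196), (23, 197), (22, 196), (22, 196), (26, 196), (23, 198), (31, 162), (18, 86), (7, 153), (5, 163)]
192 [(153, 95), (163, 97), (143, 109), (128, 159), (128, 167), (116, 162), (71, 125), (42, 171), (21, 195), (23, 192), (24, 191), (24, 195), (22, 196), (22, 197), (22, 196), (22, 196), (24, 195), (22, 196), (23, 196), (26, 195), (24, 198), (25, 191), (74, 145), (58, 88), (11, 67), (8, 129), (8, 164)]
(308, 164, 37, 37) ((326.2547302246094, 182.2547149658203), 18.74509048461914) [[-37.8  13.2]]
```

The cap top is at x = -37.8 mm (the flush value is -36.5), so the bottle is upright and was pressed home with about 10 N. I'll retreat now.

servo_tool --pt "0.5 0 -0.8 0 0 0" --pt "0.5 0 -0.8 0 0 0" --pt "0.5 0 -0.8 0 0 0" --pt "1 0 -1.7 0 0 0" --pt "2 0 -3.4 0 0 0" --pt "4 0 -7 0 0 0" --pt "4 0 -10 0 0 0" --pt "4 0 -14 0 0 0" --pt "0 0 -20 0 0 0" --pt "0 0 -20 0 0 0"

```text
clock: 46.35
tcp_pos: [0.5376, 0.3667, 0.0737]
orientation: [1.479, 1.709, -0.807]
contact_force: [0.6, 0.8, -0.1]
width: 0.397
grasp_force: 0.0
```

```bash
python3 - <<'E'
from h import *; from cell import r
st(r.state())
c=r.read_camera("top"); h=cv2.cvtColor(c["frame"],cv2.COLOR_RGB2HSV).astype(int)
m=((h[...,2]>150)&(h[...,1]<90)).astype(np.uint8); m[:155]=0;m[230:]=0;m[:,:290]=0;m[:,356:]=0
ct=max(cv2.findContours(m,0,2)[0],key=cv2.contourArea); e=cv2.minEnclosingCircle(ct)
print(cv2.boundingRect(ct),e,((ray(c,np.array(e[0])+.5,.19)-PM)@np.c_[n,u]*1000).round(1))
E
```

```text
t 46.35 tcp [0.5376 0.3667 0.0737] z [ 0.121 -0.832 -0.541] y [0.99  0.144 0.001] F [ 0.61  0.79 -0.13] w 0.397 gf 0.0 q [ 0.87  0.8   1.45 -0.68  1.66  0.95] plate x,y mm [-162.6    8.9]
(308, 164, 37, 37) ((326.2547302246094, 182.2547149658203), 18.74509048461914) [[-37.8  13.2]]
```

The bottle didn't move as the fingers withdrew, so I'm handing in.

```bash
python3 -c "
from cell import r
print(r.close_job())"
```

```text
the job is handed in; nothing more can be done
None
```

I handed the job in at about 46 s: the bottle stands upright against the plate after a final push of about 10 N, released and clear of the gripper, with the beaker and chamber untouched as far as I could see; no verdict was returned.

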